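# Put the hole saws away in order of size

### The job

Put the four loose hole saws away on the plywood storage board. Stand each one teeth down over its own bare dowel, centred on the dowel and resting flat on the board, so that the row steps down in size from the big saw already standing at one end to the smallest at the arbor. Lower them into place rather than dropping them, and leave the big saw where it is.

Things in the scene. Friction and masses are not known exactly. Their poses are not given: they have to be found in the camera images.
- saw_a: loose hole saw, smallest of the four: plain dark steel cup, 30 mm outer diameter, 44 mm tall, 2 mm wall; open toothed mouth down (inner diameter 26 mm, 39 mm deep inside), closed flat back with a small dark hole up. Starts standing on the bench. Origin: centre of the toothed rim, i.e. of its underside; z up through the back
- saw_b: loose hole saw, second smallest: plain dark steel cup, 40 mm outer diameter, 44 mm tall, 2 mm wall; open toothed mouth down (inner diameter 36 mm, 39 mm deep inside), closed flat back with a small dark hole up. Starts standing on the bench. Origin: centre of the toothed rim, i.e. of its underside; z up through the back
- saw_c: loose hole saw, third: plain dark steel cup, 51 mm outer diameter, 44 mm tall, 2 mm wall; open toothed mouth down (inner diameter 47 mm, 39 mm deep inside), closed flat back with a small dark hole up. Starts standing on the bench. Origin: centre of the toothed rim, i.e. of its underside; z up through the back
- saw_d: loose hole saw, largest of the four: plain dark steel cup, 64 mm outer diameter, 44 mm tall, 2 mm wall; open toothed mouth down (inner diameter 60 mm, 39 mm deep inside), closed flat back with a small dark hole up. Starts standing on the bench. Origin: centre of the toothed rim, i.e. of its underside; z up through the back
- saw_big: hole saw of the same make, 76 mm outer diameter, 44 mm tall, already standing teeth down in its place at one end of the board's row (either end); stays there. Origin: centre of its underside
- board: fixed plywood storage board lying on the bench, 100 mm (x) by 500 mm (y), 18 mm thick. Origin: centre of its underside; its y axis runs along its length, through the row. Along the middle of the board are six places 82 mm apart, at y = -205, -123, -41, 41, 123, 205 mm: the big saw stands at one end place, a steel arbor (28 mm wide, 62 mm tall above the board, fixed) at the other, and four bare dowels between them
- dowel_a: fixed dark wooden dowel, 10 mm diameter, standing 25 mm out of the board, one of the four bare ones at the four middle places; which letter is at which place changes from start to start, so go by position. Origin: centre of its foot, on the board's top face (18 mm above the bench); z up
- dowel_b: fixed dark wooden dowel, 10 mm diameter, standing 25 mm out of the board, one of the four bare ones at the four middle places; which letter is at which place changes from start to start, so go by position. Origin: centre of its foot, on the board's top face (18 mm above the bench); z up
- dowel_c: fixed dark wooden dowel, 10 mm diameter, standing 25 mm out of the board, one of the four bare ones at the four middle places; which letter is at which place changes from start to start, so go by position. Origin: centre of its foot, on the board's top face (18 mm above the bench); z up
- dowel_d: fixed dark wooden dowel, 10 mm diameter, standing 25 mm out of the board, one of the four bare ones at the four middle places; which letter is at which place changes from start to start, so go by position. Origin: centre of its foot, on the board's top face (18 mm above the bench); z up
Mind the look-alikes: they are no part of the job. Leave any green look-alike of the saw_a alone. What is shaped like the saw_b but purple is not meant.

How it is judged:
At the end, for the whole second after the job is handed in: Starting beside the big saw and going towards the arbor, the 64, 51, 40 and 30 mm saws stand over the four dowels in this order, each within 12 mm of its dowel's axis along and across the board, teeth down, upright (within 0.1 rad), its rim down on the board (within 4 mm), at rest and released (((y of saw_big in the frame of board above 0 m and (x of saw_d in the frame of board between -0.012 and 0.012 m and y of saw_d in the frame of board between 0.111 and 0.135 m) and (x of saw_c in the frame of board between -0.012 and 0.012 m and y of saw_c in the frame of board between 0.029 and 0.053 m) and (x of saw_b in the frame of board between -0.012 and 0.012 m and y of saw_b in the frame of board between -0.053 and -0.029 m) and (x of saw_a in the frame of board between -0.012 and 0.012 m and y of saw_a in the frame of board between -0.135 and -0.111 m)) or (y of saw_big in the frame of board below 0 m and (x of saw_d in the frame of board between -0.012 and 0.012 m and y of saw_d in the frame of board between -0.135 and -0.111 m) and (x of saw_c in the frame of board between -0.012 and 0.012 m and y of saw_c in the frame of board between -0.053 and -0.029 m) and (x of saw_b in the frame of board between -0.012 and 0.012 m and y of saw_b in the frame of board between 0.029 and 0.053 m) and (x of saw_a in the frame of board between -0.012 and 0.012 m and y of saw_a in the frame of board between 0.111 and 0.135 m))) and z of saw_d in the frame of board between 0.014 and 0.022 m and angle between each of saw_d, saw_c, saw_b, saw_a's own z axis and vertical below 0.1 rad and linear speed of each of saw_d, saw_c, saw_b, saw_a below 0.02 m/s and angular speed of each of saw_d, saw_c, saw_b, saw_a below 0.2 rad/s and z of saw_c in the frame of board between 0.014 and 0.022 m and z of saw_b in the frame of board between 0.014 and 0.022 m and z of saw_a in the frame of board between 0.014 and 0.022 m); the robot touches nothing.
It fails at once if the big saw is pushed from its place (more than 15 mm) (distance of saw_big from where it was at the start of the episode above 0.015 m).
It fails at once if saw_d is dropped: it falls free, out of the gripper, faster than 0.6 m/s (about 20 mm) (linear speed of saw_d above 0.6 m/s and contact force between saw_d and the fingers below 0.05 N).
It fails at once if saw_c is dropped: it falls free, out of the gripper, faster than 0.6 m/s (about 20 mm) (linear speed of saw_c above 0.6 m/s and contact force between saw_c and the fingers below 0.05 N).
It fails at once if saw_b is dropped: it falls free, out of the gripper, faster than 0.6 m/s (about 20 mm) (linear speed of saw_b above 0.6 m/s and contact force between saw_b and the fingers below 0.05 N).
It fails at once if saw_a is dropped: it falls free, out of the gripper, faster than 0.6 m/s (about 20 mm) (linear speed of saw_a above 0.6 m/s and contact force between saw_a and the fingers below 0.05 N).
It also fails if it takes over 96 s, if anything falls off the work surface, if the arm or the gripper's body presses on something with over 40 N, if the wrist force passes 120 N, or if a joint passes its speed limit or range.

### The arm

A 6-joint arm with a two-finger parallel gripper is mounted at the origin on the work surface. World frame = base frame: x ahead of the robot, y to its left, z up, the work surface at z = 0. Lengths are in m, angles in rad, forces in N, time in s.
With the tool pointing down it reaches from about 0.3 to 0.875 m from the base axis. Payload 4.2 kg.
Tool frame: the origin (TCP) lies midway between the tips of the shut fingers; the grasp point (between the pads) lies bot.pinch_z behind it (bot.pinch_z is the distance from the TCP to the grasp point, in m); z points along the fingers, y is the line along which they close (so a half turn about z gives the same grasp; the last joint's range is limited). The gripper opens to 85 mm and grips with 20 to 120 N. Pads are 22 mm wide; open, the fingers measure 114 mm over their backs; the gripper's body (76 mm by 85 mm) begins 54 mm behind the grasp point. The pads swing forward as they close: fully open they stand 13 mm farther back than shut.
Start: joints at [-0.02, 0.32, 1.565, -0, 1.257, -0.02], TCP at [0.575, 0, 0.231] pointing down, gripper open.
Joint ranges: [-3.11, 3.11], [-0.84, 2.01], [0.21, 2.61], [-1.34, 4.49], [0.05, 2.63], [-2.56, 2.56]. Speed limits (rad/s): [2.57, 2.57, 3.14, 3.14, 3.14, 3.14].

### API

Orientations are given as a rotation vector (axis times angle).
In Python, from plant import bot gives the robot as it stands.
- The arm moves only by the shell command python3 -m creep 'ROWS'. ROWS is JSON, a list of rows, each a list of 7 numbers: the turn, a rotation vector about the world's x, y, z in rad, then the shift along the world's x, y, z in m, then the closure, from -1 (fully open) to 1 (shut). In form: [[rx, ry, rz, dx, dy, dz, gripper], ...]. A call has 1 to 8 rows; each row shifts and turns the commanded pose from where the row before left it; what a row does not reach is not made up. A row lasts 1/12 s, in which the tool goes at most 41.7 mm and 7.16 degrees, less where a joint would pass 70% of its speed; a pose out of reach is approached as far as the arm can. A call is refused whole if a number of a shift passes 0.0417 or a number of a turn 0.125, either way. A call with a gripper value outside its range is refused whole. The fingers move at their own pace and stop on an object; the grip force is fixed at half the most. Time passes only in rows, so rows that do not move let the fingers close. It gives the time, the measured TCP pose, the force, the opening and the grip force at its end, in the units of the state.
- bot.get_state(): the state, without advancing time (a new reading comes with each control period).
- bot.get_image(name): name is "scene" or "side" or "wrist"; returns a dict with "pixels" (420x560x3 uint8, red, green, blue), "vertical_fov" (degrees; the focal length in pixels is half the picture's height over the tangent of half this angle, whatever the lens; pixels are square), "cx", "cy" (the principal point, pixels), "cam_to_world" (4x4, takes a point from camera to world coordinates); the wrist camera has in their place "T_tool_cam" (4x4, takes a point from camera to tool coordinates, whose origin is the TCP and whose axes are the flange's). Camera axes: x right, y up, looking along -z (the intrinsics and any distortion apply to the point x, -y, -z); pixel columns grow to the right and rows downward; lengths in m; the calibration is good to about 2 mm. A picture is of the moment at which its call begins: read the wrist's pose just before it. There is no depth.
- bot.hand_in(): hands the job in; it is judged then, once.
The state is a dict: "time": time; "q": joint angles; "qvel": joint speeds; "tau": joint torques, N m; "tool_pos": TCP position; "orientation": TCP orientation; "contact_force": force on the tool from outside, world axes, zero at the start; "moment": the same for the moment, N m; "finger_gap": finger opening in m; "gripper_force": force on a finger pad.
Only numpy, scipy, OpenCV 4.12 (cv2) and the standard library are available. Lean on these libraries where they do the work, as an engineer would, in place of code of your own. Each camera call takes 0.05 s, during which the arm holds its last target. There are 200 camera calls.

## Working session

There is one attempt and no reset: what is moved stays moved. The work goes in short steps, Python scripts to look and compute and a shell command to move; the robot and the scene stay as the last step left them, time stands still between calls to the robot, and variables do not carry over. Pictures are saved under pics/ and viewed, at most 16 in all, crops included, and the job is handed in when it is done.

```bash
mkdir -p pics; ls
cat > h.py <<'E'
import sys; sys.path.insert(0,'.')
import numpy as np, cv2
from scipy.spatial.transform import Rotation as R
from plant import bot
def ray(im,u,v,T):
    f=im["pixels"].shape[0]/2/np.tan(np.radians(im["vertical_fov"])/2)
    d=np.array([(u-im["cx"])/f,-(v-im["cy"])/f,-1.]);return T[:3,3],T[:3,:3]@d
def onz(im,u,v,z,T):
    o,d=ray(im,u,v,T);return o+d*(z-o[2])/d[2]
def tool():
    s=bot.get_state();T=np.eye(4);T[:3,:3]=R.from_rotvec(s["orientation"]).as_matrix();T[:3,3]=s["tool_pos"];return T
def grab(name,fn):
    T=tool();im=bot.get_image(name)
    T=T@np.array(im["T_tool_cam"]) if name=="wrist" else np.array(im["cam_to_world"])
    im["T"]=T
    cv2.imwrite('pics/'+fn+'.png',im["pixels"][...,::-1]);np.save('pics/'+fn+'.npy',im,allow_pickle=True);return im
def load(fn): return np.load('pics/'+fn+'.npy',allow_pickle=True).item()
E
python3 - <<'E'
from h import *
for n in("scene","side","wrist"):
    im=grab(n,n+'0');print(n,[k for k in im],im["vertical_fov"],im["cx"],im["cy"],im["T"].round(3).tolist())
print({k:v for k,v in im.items() if k not in("pixels",)})
print(bot.pinch_z,bot.get_state())
a=[cv2.imread(f'pics/{n}0.png') for n in("scene","side")]
cv2.imwrite('pics/both.png',np.hstack(a)[:, :])
E
```

```text
pics
scene ['pixels', 'vertical_fov', 'cx', 'cy', 'cam_to_world', 'T'] 50.90058982691052 277.4916489142514 205.83691191990758 [[-0.054, -0.856, 0.515, 1.1], [0.999, -0.049, 0.024, 0.067], [0.005, 0.515, 0.857, 1.011], [0.0, 0.0, 0.0, 1.0]]
side ['pixels', 'vertical_fov', 'cx', 'cy', 'cam_to_world', 'T'] 52.26515802619648 289.2370900811794 211.12099450770685 [[0.725, 0.369, -0.582, 0.01], [-0.689, 0.388, -0.612, -0.502], [-0.0, 0.845, 0.535, 0.533], [0.0, 0.0, 0.0, 1.0]]
wrist ['pixels', 'vertical_fov', 'cx', 'cy', 'T_tool_cam', 'T'] 69.93576195742283 274.4436832024249 211.89252948001828 [[1.0, -0.0, 0.001, 0.574], [0.0, 0.964, 0.267, 0.068], [-0.001, -0.267, 0.964, 0.372], [0.0, 0.0, 0.0, 1.0]]
{'vertical_fov': 69.93576195742283, 'cx': 274.4436832024249, 'cy': 211.89252948001828, 'T_tool_cam': array([[ 7.81529699e-05,  9.63686469e-01,  2.67036298e-01,
         6.78129045e-02],
       [ 9.99999967e-01, -1.04195854e-05, -2.55065526e-04,
        -6.48132781e-04],
       [-2.43020789e-04,  2.67036309e-01, -9.63686438e-01,
        -1.41885676e-01],
       [ 0.00000000e+00,  0.00000000e+00
[... 413 characters left out ...]
5, 'q': array([-1.99818680e-02,  3.20109454e-01,  1.56538939e+00, -1.84186094e-05,
        1.25743623e+00, -1.99830564e-02]), 'qvel': array([-2.05270590e-05, -4.34278088e-03, -4.24560834e-03,  1.39638668e-03,
       -1.15965500e-03, -5.73052875e-04]), 'tau': array([-9.13009580e-05, -4.15840280e+01, -2.34345907e+01, -1.12702321e-04,
        5.94026569e-03, -2.51738534e-06]), 'tool_pos': array([5.74629915e-01, 1.30104396e-05, 2.30699521e-01]), 'orientation': array([-2.22075768e+00, -2.22077295e+00,  1.48035803e-03]), 'contact_force': array([-0.2345629 ,  1.41930081, -0.40266636]), 'moment': array([ 0.02279054, -0.05902807,  0.01232492]), 'gripper_force': 0.0, 'finger_gap': 0.08527797950917823}
```

View pics/scene0.png

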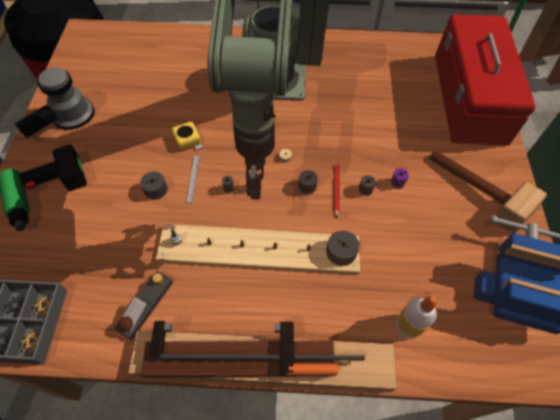

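View pics/wrist0.png

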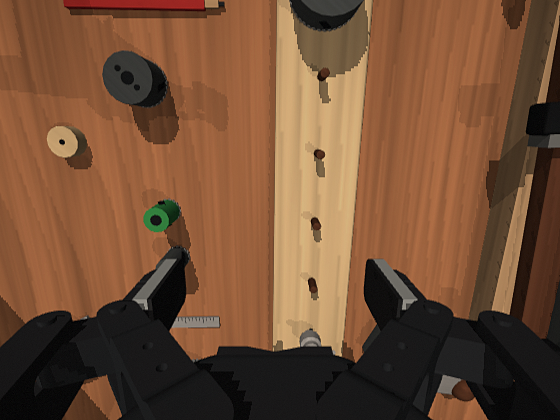

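The scene view shows dark cups at (153,185), (228,184), (308,181), (367,184). The purple decoy is at (400,178). The green decoy is hidden behind the gripper in this view but shows at (160,215) in the wrist view. The big saw is at (343,248) and the arbor at (176,236), with the dowels at (209,241), (242,244), (275,246) and (309,248). I'll enlarge this to pick out the sizes.

Run:
```python
from h import *
im=load('scene0');p=im["pixels"][...,::-1]
c=p[150:280,130:420];cv2.imwrite('pics/crop1.png',cv2.resize(c,None,fx=2.75,fy=2.75,interpolation=cv2.INTER_CUBIC))
```

```text
(no output)
```

View pics/crop1.png

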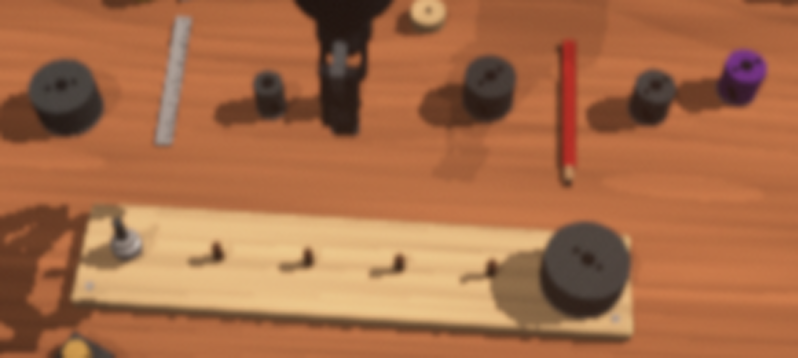

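The crop shows, left to right, d at (61,85), a at (268,80), c at (490,75), b at (656,86) and the purple decoy at (745,65). The big saw is at (587,258), and the dowel tops are at about (217,244), (308,251), (399,256) and (492,263).

Run:
```python
from h import *
im=load('scene0')
for n,u,v,z in [("d",61,85,.044),("a",268,80,.044),("c",490,75,.044),("b",656,86,.044),("purple",745,65,.044),("big",587,258,.062),("d1",217,244,.043),("d2",308,251,.043),("d3",399,256,.043),("d4",492,263,.043),("d left",30,88,.044),("d right",97,88,.044)]:
    print(n,onz(im,130+(u+.5)/2.75-.5,150+(v+.5)/2.75-.5,z,im["T"]).round(4))
im=load('wrist0')
for n,u,v,z in[("c",127,77,.044),("green",156,219,.044),("d4",324,72,.043),("d3",319,153,.043),("d2",315,222,.043),("d1",312,284,.043)]:
    print(n,onz(im,u,v,z,im["T"]).round(4))
```

```text
d [ 0.461  -0.2951  0.044 ]
a [ 0.4438 -0.0973  0.044 ]
c [0.4257 0.1165 0.044 ]
b [0.4293 0.2764 0.044 ]
purple [0.3995 0.3643 0.044 ]
big [0.6265 0.2033 0.062 ]
d1 [ 0.6217 -0.1228  0.043 ]
d2 [ 0.6241 -0.0413  0.043 ]
d3 [0.6244 0.0396 0.043 ]
d4 [0.6267 0.122  0.043 ]
d left [ 0.4662 -0.324   0.044 ]
d right [ 0.4625 -0.26    0.044 ]
c [0.4248 0.1181 0.044 ]
green [ 0.4383 -0.0317  0.044 ]
d4 [0.6237 0.1229 0.043 ]
d3 [0.6218 0.0425 0.043 ]
d2 [ 0.6203 -0.0355  0.043 ]
d1 [ 0.6195 -0.1147  0.043 ]
```

Sizes and spacing check out: the dowels are 82 mm apart and d's width is about 64 mm. The big saw is on the +y side, so the order is d→0.122, c→0.041, b→-0.040, a→-0.121. The look-alikes are purple at scene (400,178) and green at wrist (160,215), and I'm leaving both alone. I'll start with c and hover above it.

```bash
python3 -m creep '[[0,0,0,-0.025,0.0195,-0.0167,-1],[0,0,0,-0.025,0.0195,-0.0167,-1],[0,0,0,-0.025,0.0195,-0.0167,-1],[0,0,0,-0.025,0.0195,-0.0167,-1],[0,0,0,-0.025,0.0195,-0.0167,-1],[0,0,0,-0.025,0.0195,-0.0167,-1],[0,0,0,0,0,0,-1],[0,0,0,0,0,0,-1]]'; python3 -c "
from h import *
print(tool().round(4));grab('wrist','w1')"
```

```text
time: 0.82
tool_pos: [0.4232, 0.1174, 0.1304]
orientation: [-2.218, -2.223, 0.004]
contact_force: [0.6, -0.1, 0.7]
finger_gap: 0.0852
gripper_force: 0.0
[[-2.500e-03  1.000e+00 -2.400e-03  4.232e-01]
 [ 1.000e+00  2.400e-03 -7.000e-04  1.174e-01]
 [-7.000e-04 -2.400e-03 -1.000e+00  1.304e-01]
 [ 0.000e+00  0.000e+00  0.000e+00  1.000e+00]]
```

View pics/w1.png

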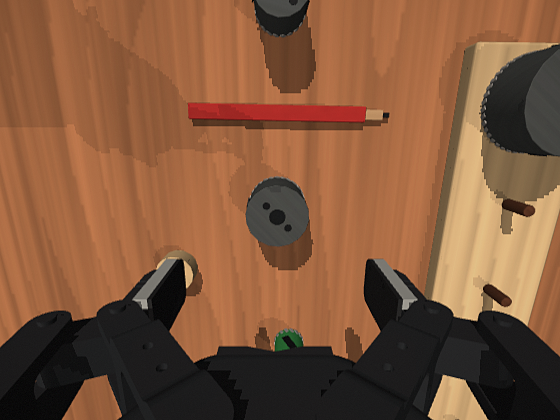

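Saw c's back hole is at (277,217), with the green decoy at (288,340) behind it. Dowel tops are at (529,210) and (507,300).

```bash
python3 -c "
from h import *
im=load('w1')
for u,v,z in((277,217,.044),(247,215,.044),(308,215,.044),(529,210,.043),(507,300,.043)):print(onz(im,u,v,z,im['T']).round(4))"
```

```text
[0.4244 0.1177 0.044 ]
[0.4007 0.1193 0.044 ]
[0.4489 0.1195 0.044 ]
[0.6233 0.1238 0.043 ]
[0.6228 0.0436 0.043 ]
```

c sits right under the tool. I'll descend, grip and lift.

```bash
python3 -m creep '[[0,0,0,0.001,0,-0.03,-1],[0,0,0,0,0,-0.03,-1],[0,0,0,0,0,-0.03,-1],[0,0,0,0,0,-0.02,-1],[0,0,0,0,0,-0.01,-1],[0,0,0,0,0,0,1],[0,0,0,0,0,0,1],[0,0,0,0,0,0,1]]'; python3 -m creep '[[0,0,0,0,0,0,1],[0,0,0,0,0,0,1],[0,0,0,0,0,0,1],[0,0,0,0,0,0,1]]';python3 -m creep '[[0,0,0,0,0,0.01,1],[0,0,0,0,0,0.02,1],[0,0,0,0,0,0.03,1],[0,0,0,0,0,0.02,1],[0,0,0,0,0,0,1]]'; python3 -c "
from h import *
grab('wrist','w2')"
```

```text
time: 1.53
tool_pos: [0.4274, 0.1169, 0.012]
orientation: [2.222, 2.22, 0.003]
contact_force: [-0.5, -0.2, 0.2]
finger_gap: 0.0517
gripper_force: 0.6
time: 1.87
tool_pos: [0.4276, 0.1171, 0.0125]
orientation: [2.219, 2.22, 0.005]
contact_force: [0.8, -0.7, 6.6]
finger_gap: 0.05
gripper_force: 62.8
time: 2.28
tool_pos: [0.4288, 0.1178, 0.095]
orientation: [2.218, 2.218, 0.012]
contact_force: [0.6, 0.6, -2.4]
finger_gap: 0.0497
gripper_force: 62.6
```

View pics/w2.png

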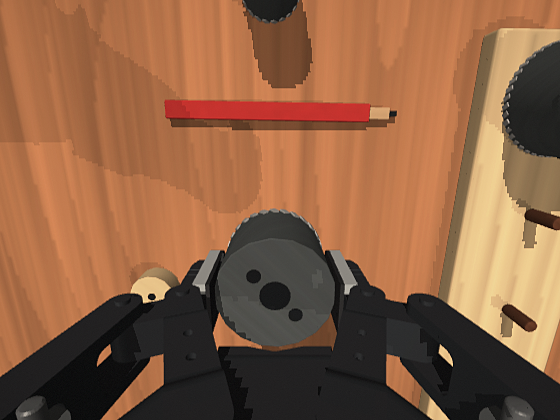

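c is held, with its hole at (274,295). I'll carry it over to dowel 3.

```bash
python3 -m creep '[[0,0,0,0.02,-0.008,0,1],[0,0,0,0.03,-0.012,0,1],[0,0,0,0.035,-0.0135,0,1],[0,0,0,0.035,-0.0135,0,1],[0,0,0,0.035,-0.0135,0,1],[0,0,0,0.025,-0.01,0,1],[0,0,0,0.015,-0.006,0,1],[0,0,0,0,0,0,1]]'; python3 -m creep '[[0,0,0,0,0,0,1],[0,0,0,0,0,0,1]]'; python3 -c "
from h import *
im=load('w2');print(onz(im,274,295,.1265,im['T'])-[.4288,.1178,0])
T=tool();grab('wrist','w3')
grab('side','s3')
a=cv2.imread('pics/w3.png');b=cv2.imread('pics/s3.png')
cv2.imwrite('pics/c3.png',cv2.resize(np.hstack([a,b]),(800,300)))"
```

```text
time: 3.0
tool_pos: [0.6236, 0.039, 0.0891]
orientation: [2.223, 2.219, 0.0]
contact_force: [0.4, 0.6, 0.2]
finger_gap: 0.0502
gripper_force: 62.6
time: 3.17
tool_pos: [0.6191, 0.0408, 0.0897]
orientation: [-2.219, -2.22, 0.004]
contact_force: [0.6, 0.0, -1.3]
finger_gap: 0.05
gripper_force: 62.6
[-0.00105966  0.00147883  0.1265    ]
```

View pics/c3.png

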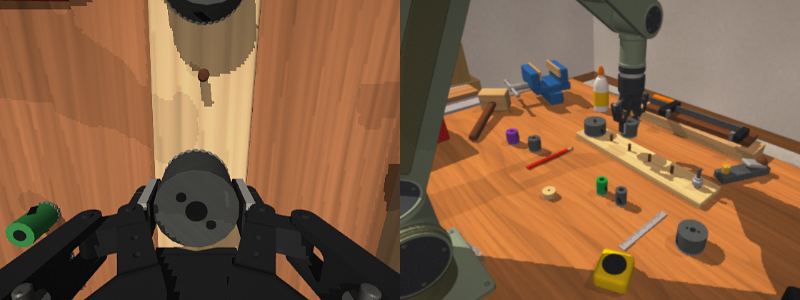

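The wrist view has c held over the board, with dowel 4 ahead at about (284,103) in full-size pixels. The side view shows the saw beside the big one, and it needs about +5 mm in x. I'll lower it slowly.

```bash
python3 -c "
from h import *
im=load('w3');print(onz(im,284,103,.043,im['T']))"
python3 -m creep '[[0,0,0,0.004,0,0,1],[0,0,0,0,0,-0.01,1],[0,0,0,0,0,-0.015,1],[0,0,0,0,0,-0.015,1],[0,0,0,0,0,-0.007,1],[0,0,0,0,0,-0.003,1],[0,0,0,0,0,0,1],[0,0,0,0,0,0,1]]'; python3 -m creep '[[0,0,0,0,0,-0.002,1],[0,0,0,0,0,-0.002,1],[0,0,0,0,0,0,1],[0,0,0,0,0,0,1]]'
```

```text
[0.62397793 0.12327831 0.043     ]
time: 3.93
tool_pos: [0.6254, 0.0406, 0.0415]
orientation: [2.221, 2.221, 0.001]
contact_force: [-0.7, -1.3, -0.8]
finger_gap: 0.0493
gripper_force: 62.6
time: 4.27
tool_pos: [0.6251, 0.0405, 0.0373]
orientation: [2.221, 2.221, 0.0]
contact_force: [-0.1, -0.6, -1.4]
finger_gap: 0.0496
gripper_force: 62.6
```

```bash
python3 -m creep '[[0,0,0,0,0,-0.002,1],[0,0,0,0,0,-0.002,1],[0,0,0,0,0,0,1],[0,0,0,0,0,0,1]]'; python3 -m creep '[[0,0,0,0,0,-0.001,1],[0,0,0,0,0,-0.001,1],[0,0,0,0,0,0,1]]';python3 -m creep '[[0,0,0,0,0,-0.0005,1],[0,0,0,0,0,-0.0005,1],[0,0,0,0,0,0,1]]'
```

```text
time: 4.6
tool_pos: [0.6249, 0.0405, 0.0329]
orientation: [-2.221, -2.221, 0.0]
contact_force: [-0.3, 0.3, -1.6]
finger_gap: 0.0496
gripper_force: 62.6
time: 4.85
tool_pos: [0.6249, 0.0405, 0.0309]
orientation: [-2.221, -2.221, 0.0]
contact_force: [0.4, -0.3, -1.4]
finger_gap: 0.0495
gripper_force: 62.6
time: 5.1
tool_pos: [0.625, 0.0405, 0.0305]
orientation: [2.221, 2.221, 0.0]
contact_force: [-1.7, -0.3, 3.2]
finger_gap: 0.0497
gripper_force: 63.0
```

Contact is at the expected height. I'll release, rise and move over to d.

```bash
python3 -m creep '[[0,0,0,0,0,0,-1],[0,0,0,0,0,0,-1],[0,0,0,0,0,0,-1],[0,0,0,0,0,0.01,-1],[0,0,0,0,0,0.03,-1],[0,0,0,0,0,0.03,-1],[0,0,0,0,0,0.03,-1],[0,0,0,-0.0164,-0.0335,0,-1]]'; python3 -m creep '[[0,0,0,-0.0164,-0.0335,0,-1],[0,0,0,-0.0164,-0.0335,0,-1],[0,0,0,-0.0164,-0.0335,0,-1],[0,0,0,-0.0164,-0.0335,0,-1],[0,0,0,-0.0164,-0.0335,0,-1],[0,0,0,-0.0164,-0.0335,0,-1],[0,0,0,-0.0164,-0.0335,0,-1],[0,0,0,-0.0164,-0.0335,0,-1]]'; python3 -m creep '[[0,0,0,-0.0164,-0.0335,0,-1],[0,0,0,0,0,0,-1],[0,0,0,0,0,0,-1],[0,0,0,0,0,0,-1]]';  python3 -c "
from h import *
T=tool();grab('wrist','w4')
im=grab('side','s4')
a=cv2.imread('pics/w4.png');b=cv2.resize(im['pixels'][130:310,220:500,::-1],None,fx=2,fy=2)
cv2.imwrite('pics/c4.png',np.vstack([cv2.resize(a,(400,300)),cv2.resize(b,(400,257))]))"
```

```text
time: 5.77
tool_pos: [0.6153, 0.0108, 0.1376]
orientation: [2.209, 2.219, 0.022]
contact_force: [1.0, -1.2, 0.5]
finger_gap: 0.0857
gripper_force: 0.0
time: 6.43
tool_pos: [0.4766, -0.2625, 0.1311]
orientation: [2.22, 2.221, 0.001]
contact_force: [0.6, -0.4, 0.9]
finger_gap: 0.0853
gripper_force: 0.0
time: 6.77
tool_pos: [0.4611, -0.2944, 0.1306]
orientation: [2.222, 2.22, 0.001]
contact_force: [-0.5, 0.9, -0.3]
finger_gap: 0.0856
gripper_force: 0.0
```

View pics/c4.png

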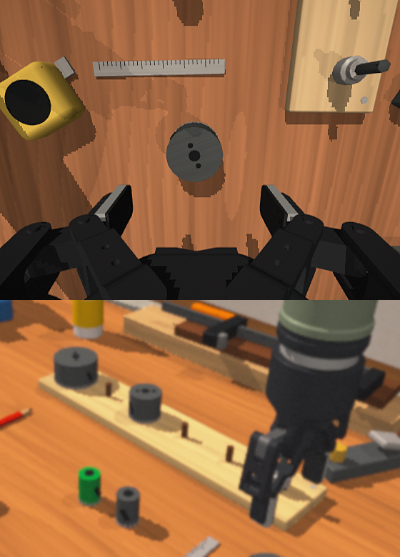

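c stands upright on dowel 3. d's hole is at full-size (272,218).

```bash
python3 -c "
from h import *
im=load('w4')
for u,v in((272,218),(233,214),(312,214)):print(onz(im,u,v,.044,im['T']).round(4))"
```

```text
[ 0.4587 -0.2949  0.044 ]
[ 0.4278 -0.2916  0.044 ]
[ 0.4903 -0.2916  0.044 ]
```

```bash
python3 -m creep '[[0,0,0,-0.002,0,-0.03,-1],[0,0,0,0,0,-0.03,-1],[0,0,0,0,0,-0.03,-1],[0,0,0,0,0,-0.02,-1],[0,0,0,0,0,-0.01,-1],[0,0,0,0,0,0,1],[0,0,0,0,0,0,1],[0,0,0,0,0,0,1]]'; python3 -m creep '[[0,0,0,0,0,0,1],[0,0,0,0,0,0,1],[0,0,0,0,0,0,1]]';python3 -m creep '[[0,0,0,0,0,0.01,1],[0,0,0,0,0,0.03,1],[0,0,0,0,0,0.03,1],[0,0,0,0,0,0.03,1],[0,0,0,0,0,0,1],[0,0,0,0,0,0,1]]'; python3 -c "
from h import *
grab('wrist','w5')"
```

```text
time: 7.53
tool_pos: [0.4602, -0.2947, 0.0115]
orientation: [2.219, 2.221, 0.001]
contact_force: [-0.1, -0.0, -1.5]
finger_gap: 0.0616
gripper_force: 65.5
time: 7.78
tool_pos: [0.4595, -0.2948, 0.011]
orientation: [2.22, 2.22, 0.001]
contact_force: [0.0, 0.4, 0.8]
finger_gap: 0.062
gripper_force: 65.6
time: 8.28
tool_pos: [0.4599, -0.2952, 0.1125]
orientation: [2.218, 2.218, 0.002]
contact_force: [0.2, -0.4, -2.4]
finger_gap: 0.0623
gripper_force: 66.4
```

View pics/w5.png

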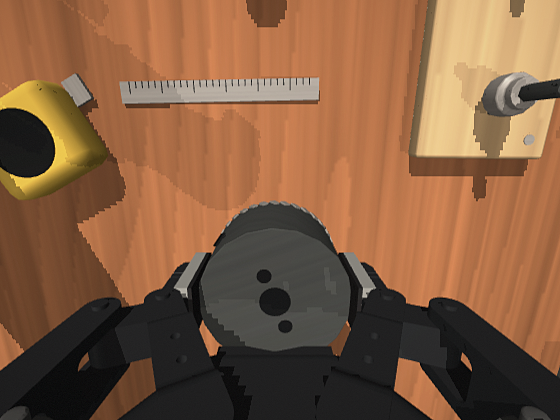

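d is held, with its hole at (275,302). I'll carry it to dowel 4.

```bash
python3 -m creep '[[0,0,0,0.0127,0.0321,0,1],[0,0,0,0.0127,0.0321,0,1],[0,0,0,0.0127,0.0321,0,1],[0,0,0,0.0127,0.0321,0,1],[0,0,0,0.0127,0.0321,0,1],[0,0,0,0.0127,0.0321,0,1],[0,0,0,0.0127,0.0321,0,1],[0,0,0,0.0127,0.0321,0,1]]'; python3 -m creep '[[0,0,0,0.0127,0.0321,0,1],[0,0,0,0.0127,0.0321,0,1],[0,0,0,0.0127,0.0321,0,1],[0,0,0,0.0127,0.0321,0,1],[0,0,0,0.0127,0.0321,0,1],[0,0,0,0,0,0,1],[0,0,0,0,0,0,1],[0,0,0,0,0,0,1]]'; python3 -c "
from h import *
im=load('w5');print(onz(im,275,302,.1125-.011+.044,im['T'])-[.4599,-.2952,0])
im=grab('wrist','w6');p=im['pixels']
cv2.imwrite('pics/w6.png',p[...,::-1])"
```

```text
time: 9.0
tool_pos: [0.5595, -0.0359, 0.1082]
orientation: [-2.219, -2.219, 0.004]
contact_force: [1.2, -0.3, -1.8]
finger_gap: 0.0619
gripper_force: 66.3
time: 9.67
tool_pos: [0.6227, 0.1223, 0.1082]
orientation: [-2.219, -2.221, 0.006]
contact_force: [-0.3, -1.4, -1.5]
finger_gap: 0.0619
gripper_force: 66.3
[-0.00051693 -0.00065012  0.1455    ]
```

View pics/w6.png

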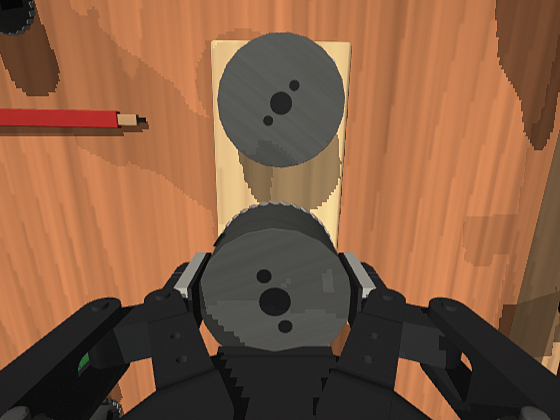

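The big saw's hole is at (281,103), straight ahead, and d is lined up on the row. I'll use the big saw as a reference and start lowering.

```bash
python3 -c "
from h import *
im=load('w6');print(onz(im,281,103,.062,im['T']))"
python3 -m creep '[[0,0,0,0.001,0,-0.01,1],[0,0,0,0,0,-0.02,1],[0,0,0,0,0,-0.02,1],[0,0,0,0,0,-0.01,1],[0,0,0,0,0,-0.004,1],[0,0,0,0,0,0,1],[0,0,0,0,0,0,1],[0,0,0,0,0,0,1]]'
```

```text
[0.62569569 0.20464749 0.062     ]
time: 10.38
tool_pos: [0.626, 0.1228, 0.0473]
orientation: [2.221, 2.22, 0.003]
contact_force: [0.5, -0.2, -1.9]
finger_gap: 0.0618
gripper_force: 66.3
```

```bash
python3 -m creep '[[0,0,0,0,0,-0.004,1],[0,0,0,0,0,-0.004,1],[0,0,0,0,0,-0.004,1],[0,0,0,0,0,-0.002,1],[0,0,0,0,0,-0.001,1],[0,0,0,0,0,0,1],[0,0,0,0,0,0,1]]'; python3 -m creep '[[0,0,0,0,0,-0.001,1],[0,0,0,0,0,-0.001,1],[0,0,0,0,0,0,1],[0,0,0,0,0,0,1]]';python3 -m creep '[[0,0,0,0,0,-0.0005,1],[0,0,0,0,0,-0.0005,1],[0,0,0,0,0,0,1],[0,0,0,0,0,0,1]]'
```

```text
time: 10.97
tool_pos: [0.6251, 0.1228, 0.0311]
orientation: [2.221, 2.221, 0.0]
contact_force: [0.0, -0.2, -2.0]
finger_gap: 0.0619
gripper_force: 66.3
time: 11.3
tool_pos: [0.6251, 0.1228, 0.0291]
orientation: [2.221, 2.221, 0.0]
contact_force: [-0.2, 1.3, -1.6]
finger_gap: 0.062
gripper_force: 66.3
time: 11.63
tool_pos: [0.6252, 0.1229, 0.029]
orientation: [2.221, 2.221, 0.001]
contact_force: [-2.2, -0.6, 5.7]
finger_gap: 0.062
gripper_force: 66.9
```

Contact again. I'll release, rise and go to b.

```bash
python3 -m creep '[[0,0,0,0,0,0,-1],[0,0,0,0,0,0,-1],[0,0,0,0,0,0,-1],[0,0,0,0,0,0.01,-1],[0,0,0,0,0,0.03,-1],[0,0,0,0,0,0.03,-1],[0,0,0,0,0,0.03,-1],[0,0,0,0,0,0,-1]]'; python3 -m creep '[[0,0,0,-0.028,0.0219,0,-1],[0,0,0,-0.028,0.0219,0,-1],[0,0,0,-0.028,0.0219,0,-1],[0,0,0,-0.028,0.0219,0,-1],[0,0,0,-0.028,0.0219,0,-1],[0,0,0,-0.028,0.0219,0,-1],[0,0,0,-0.028,0.0219,0,-1],[0,0,0,0,0,0,-1]]'; python3 -m creep '[[0,0,0,0,0,0,-1],[0,0,0,0,0,0,-1]]';  python3 -c "
from h import *
T=tool();grab('wrist','w7')
im=grab('side','s7')
a=cv2.imread('pics/w7.png');b=im['pixels'][130:310,220:500,::-1]
cv2.imwrite('pics/c7.png',np.vstack([cv2.resize(a,(400,300)),cv2.resize(b,(400,257))]))"
```

```text
time: 12.3
tool_pos: [0.6291, 0.1235, 0.1356]
orientation: [2.216, 2.216, 0.017]
contact_force: [1.2, -0.3, 0.7]
finger_gap: 0.0848
gripper_force: 0.0
time: 12.97
tool_pos: [0.4244, 0.2785, 0.1283]
orientation: [-2.215, -2.224, 0.003]
contact_force: [-0.0, 0.1, -0.2]
finger_gap: 0.0856
gripper_force: 0.0
time: 13.13
tool_pos: [0.4298, 0.2762, 0.1285]
orientation: [2.22, 2.222, 0.002]
contact_force: [0.4, -0.5, 0.3]
finger_gap: 0.0857
gripper_force: 0.0
```

View pics/c7.png

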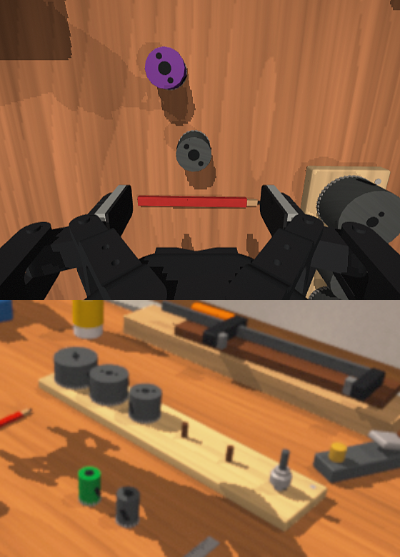

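d stands at dowel 4. b's dark hole is at full-size (272,217), with purple beyond it at (231,95). The pencil lies behind at row 284 and its tip reaches column 360, so I'll check the finger clearance.

```bash
python3 -c "
from h import *
im=load('w7')
print(onz(im,272,217,.044,im['T']).round(4))
for u,v in((195,275),(345,278),(360,284),(272,277)):print(onz(im,u,v,.005,im['T']).round(4))"
```

```text
[0.4274 0.2771 0.044 ]
[0.3521 0.2067 0.005 ]
[0.4984 0.2035 0.005 ]
[0.5135 0.197  0.005 ]
[0.427  0.2046 0.005 ]
```

The pencil is 70 mm away, so it's clear. I'll grip b.

```bash
python3 -m creep '[[0,0,0,-0.002,0.001,-0.03,-1],[0,0,0,0,0,-0.03,-1],[0,0,0,0,0,-0.03,-1],[0,0,0,0,0,-0.02,-1],[0,0,0,0,0,-0.008,-1],[0,0,0,0,0,0,1],[0,0,0,0,0,0,1],[0,0,0,0,0,0,1]]'; python3 -m creep '[[0,0,0,0,0,0,1],[0,0,0,0,0,0,1],[0,0,0,0,0,0,1],[0,0,0,0,0,0,1]]';python3 -m creep '[[0,0,0,0,0,0.01,1],[0,0,0,0,0,0.03,1],[0,0,0,0,0,0.03,1],[0,0,0,0,0,0.03,1],[0,0,0,0,0,0.02,1],[0,0,0,0,0,0,1],[0,0,0,0,0,0,1]]'; python3 -c "
from h import *
grab('wrist','w8')"
```

```text
time: 13.9
tool_pos: [0.4285, 0.2775, 0.0114]
orientation: [2.222, 2.22, 0.004]
contact_force: [-0.7, 0.4, 0.1]
finger_gap: 0.0517
gripper_force: 0.0
time: 14.23
tool_pos: [0.4283, 0.2776, 0.0119]
orientation: [2.22, 2.221, 0.005]
contact_force: [0.2, -1.8, 6.9]
finger_gap: 0.0389
gripper_force: 60.5
time: 14.82
tool_pos: [0.4275, 0.2774, 0.1318]
orientation: [2.221, 2.221, 0.005]
contact_force: [-0.4, -0.3, -1.5]
finger_gap: 0.0388
gripper_force: 60.6
```

View pics/w8.png

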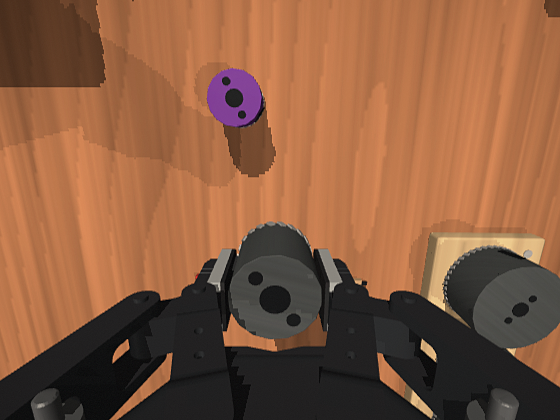

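b is held, with its hole at (275,299). I'll carry it to dowel 2.

```bash
python3 -m creep '[[0,0,0,0.0195,-0.0317,0,1],[0,0,0,0.0195,-0.0317,0,1],[0,0,0,0.0195,-0.0317,0,1],[0,0,0,0.0195,-0.0317,0,1],[0,0,0,0.0195,-0.0317,0,1],[0,0,0,0.0195,-0.0317,0,1],[0,0,0,0.0195,-0.0317,0,1],[0,0,0,0.0195,-0.0317,0,1]]'; python3 -m creep '[[0,0,0,0.0195,-0.0317,0,1],[0,0,0,0.0195,-0.0317,0,1],[0,0,0,0,0,0,1],[0,0,0,0,0,0,1],[0,0,0,0,0,-0.02,1],[0,0,0,0,0,-0.02,1],[0,0,0,0,0,0,1],[0,0,0,0,0,0,1]]'; python3 -c "
from h import *
im=load('w8');print(onz(im,275,299,.1318-.0117+.044,im['T'])-[.4275,.2774,0])
grab('wrist','w9')"
```

```text
time: 15.53
tool_pos: [0.5825, 0.0218, 0.1281]
orientation: [-2.22, -2.219, 0.004]
contact_force: [0.9, -0.4, -0.5]
finger_gap: 0.0389
gripper_force: 60.6
time: 16.2
tool_pos: [0.6201, -0.0386, 0.0885]
orientation: [-2.217, -2.22, 0.005]
contact_force: [-0.4, 0.3, -1.0]
finger_gap: 0.0389
gripper_force: 60.7
[-0.00048339  0.00020612  0.1641    ]
```

View pics/w9.png

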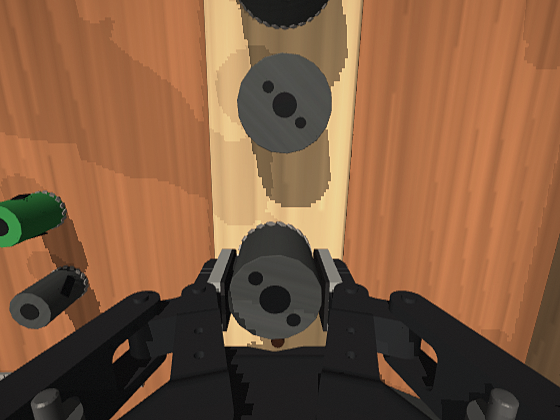

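c's hole is at (285,104), straight ahead on the row, and a is at (31,312). I'll lower b in stages.

```bash
python3 -c "
from h import *
im=load('w9');print(onz(im,285,104,.062,im['T']),onz(im,31,312,.044,im['T']))"
python3 -m creep '[[0,0,0,0,0,-0.01,1],[0,0,0,0,0,-0.01,1],[0,0,0,0,0,-0.01,1],[0,0,0,0,0,-0.004,1],[0,0,0,0,0,0,1],[0,0,0,0,0,0,1],[0,0,0,0,0,0,1]]'
```

```text
[0.62485228 0.0418093  0.062     ] [ 0.44590221 -0.09688537  0.044     ]
time: 16.83
tool_pos: [0.6224, -0.04, 0.0564]
orientation: [2.221, 2.221, 0.001]
contact_force: [0.1, -0.3, -0.1]
finger_gap: 0.039
gripper_force: 60.7
```

b is at (0.622,-0.040), as intended. Continuing down.

```bash
python3 -m creep '[[0,0,0,0,0,-0.005,1],[0,0,0,0,0,-0.006,1],[0,0,0,0,0,-0.005,1],[0,0,0,0,0,-0.004,1],[0,0,0,0,0,-0.002,1],[0,0,0,0,0,-0.001,1],[0,0,0,0,0,0,1],[0,0,0,0,0,0,1]]'; python3 -m creep '[[0,0,0,0,0,-0.001,1],[0,0,0,0,0,-0.001,1],[0,0,0,0,0,0,1],[0,0,0,0,0,0,1]]';python3 -m creep '[[0,0,0,0,0,-0.001,1],[0,0,0,0,0,-0.0005,1],[0,0,0,0,0,0,1],[0,0,0,0,0,0,1]]'
```

```text
time: 17.5
tool_pos: [0.6222, -0.0399, 0.0332]
orientation: [2.221, 2.221, 0.0]
contact_force: [0.8, 0.1, -0.2]
finger_gap: 0.0391
gripper_force: 60.7
time: 17.83
tool_pos: [0.6221, -0.0399, 0.0311]
orientation: [2.221, 2.221, 0.0]
contact_force: [0.3, -0.2, -0.3]
finger_gap: 0.0392
gripper_force: 60.7
time: 18.17
tool_pos: [0.6222, -0.0399, 0.0299]
orientation: [2.221, 2.221, 0.0]
contact_force: [-1.5, -1.1, 1.3]
finger_gap: 0.039
gripper_force: 61.0
```

```bash
python3 -m creep '[[0,0,0,0,0,0,-1],[0,0,0,0,0,0,-1],[0,0,0,0,0,0,-1],[0,0,0,0,0,0,-1],[0,0,0,0,0,0.01,-1],[0,0,0,0,0,0.03,-1],[0,0,0,0,0,0.03,-1],[0,0,0,0,0,0.03,-1]]'; python3 -m creep '[[0,0,0,-0.0296,-0.0095,0,-1],[0,0,0,-0.0296,-0.0095,0,-1],[0,0,0,-0.0296,-0.0095,0,-1],[0,0,0,-0.0296,-0.0095,0,-1],[0,0,0,-0.0296,-0.0095,0,-1],[0,0,0,-0.0296,-0.0095,0,-1],[0,0,0,0,0,0,-1],[0,0,0,0,0,0,-1]]'; python3 -m creep '[[0,0,0,0,0,0,-1]]';  python3 -c "
from h import *
T=tool();grab('wrist','w10')
im=grab('side','s10')
a=cv2.imread('pics/w10.png');b=im['pixels'][130:310,220:500,::-1]
cv2.imwrite('pics/c10.png',np.vstack([cv2.resize(a,(400,300)),cv2.resize(b,(400,257))]))"
```

```text
time: 18.83
tool_pos: [0.6219, -0.0399, 0.1312]
orientation: [-2.221, -2.221, 0.0]
contact_force: [0.4, 0.9, 0.7]
finger_gap: 0.0853
gripper_force: 0.0
time: 19.5
tool_pos: [0.4438, -0.0972, 0.1306]
orientation: [2.222, 2.219, 0.001]
contact_force: [0.9, -0.0, 0.1]
finger_gap: 0.0853
gripper_force: 0.0
time: 19.58
tool_pos: [0.4458, -0.0971, 0.1306]
orientation: [2.22, 2.219, 0.003]
contact_force: [-0.1, -0.6, 0.1]
finger_gap: 0.0855
gripper_force: 0.0
```

View pics/c10.png

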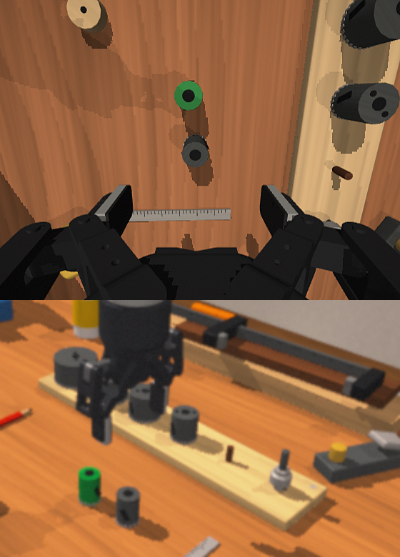

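b stands on dowel 2. a's hole is at full-size (273,217), green is beyond it at (263,134), and dowel 1's top is at about (491,246).

```bash
python3 -c "
from h import *
im=load('w10');print(onz(im,273,217,.044,im['T']),onz(im,489,245,.043,im['T']))"
python3 -m creep '[[0,0,0,-0.001,0,-0.03,-1],[0,0,0,0,0,-0.03,-1],[0,0,0,0,0,-0.03,-1],[0,0,0,0,0,-0.02,-1],[0,0,0,0,0,-0.01,-1],[0,0,0,0,0,0,1],[0,0,0,0,0,0,1],[0,0,0,0,0,0,1]]'; python3 -m creep '[[0,0,0,0,0,0,1],[0,0,0,0,0,0,1],[0,0,0,0,0,0,1],[0,0,0,0,0,0,1],[0,0,0,0,0,0,1],[0,0,0,0,0,0,1]]';python3 -m creep '[[0,0,0,0,0,0.01,1],[0,0,0,0,0,0.03,1],[0,0,0,0,0,0.03,1],[0,0,0,0,0,0.02,1],[0,0,0,0,0,0,1],[0,0,0,0,0,0,1]]'; python3 -c "
from h import *
grab('wrist','w11')"
```

```text
[ 0.44427526 -0.09683918  0.044     ] [ 0.62134285 -0.12128687  0.043     ]
time: 20.35
tool_pos: [0.4448, -0.0969, 0.0102]
orientation: [2.22, 2.221, 0.001]
contact_force: [-0.0, -0.6, 0.1]
finger_gap: 0.0517
gripper_force: 0.0
time: 20.85
tool_pos: [0.4446, -0.0971, 0.0107]
orientation: [2.22, 2.219, 0.003]
contact_force: [-0.1, 0.1, 6.7]
finger_gap: 0.0283
gripper_force: 59.0
time: 21.35
tool_pos: [0.4439, -0.097, 0.1005]
orientation: [2.22, 2.22, 0.002]
contact_force: [-0.2, 0.4, -0.6]
finger_gap: 0.0281
gripper_force: 59.3
```

View pics/w11.png

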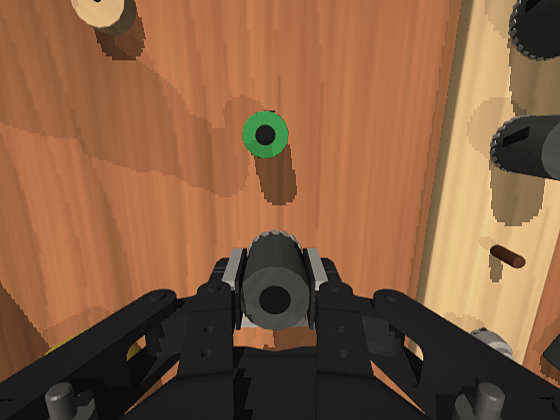

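a is held, with its hole at (274,300). I'll carry it to dowel 1 and part-lower it.

```bash
python3 -m creep '[[0,0,0,0.0295,-0.0041,0,1],[0,0,0,0.0295,-0.0041,0,1],[0,0,0,0.0295,-0.0041,0,1],[0,0,0,0.0295,-0.0041,0,1],[0,0,0,0.0295,-0.0041,0,1],[0,0,0,0.0295,-0.0041,0,1],[0,0,0,0,0,0,1],[0,0,0,0,0,0,1]]'; python3 -m creep '[[0,0,0,0,0,-0.01,1],[0,0,0,0,0,-0.015,1],[0,0,0,0,0,-0.01,1],[0,0,0,0,0,0,1],[0,0,0,0,0,0,1],[0,0,0,0,0,0,1]]'; python3 -c "
from h import *
im=load('w11');print(onz(im,274,300,.1005-.0107+.044,im['T'])-[.4439,-.097,0])"
```

```text
time: 22.07
tool_pos: [0.6202, -0.1214, 0.0968]
orientation: [-2.219, -2.219, 0.004]
contact_force: [-0.5, -0.4, -1.5]
finger_gap: 0.0283
gripper_force: 59.5
time: 22.57
tool_pos: [0.6203, -0.1215, 0.0649]
orientation: [2.221, 2.221, 0.0]
contact_force: [-0.1, 0.4, -0.7]
finger_gap: 0.0281
gripper_force: 59.5
[-0.00091109  0.00036498  0.1338    ]
```

```bash
python3 -m creep '[[0,0,0,0.001,0,-0.005,1],[0,0,0,0,0,-0.007,1],[0,0,0,0,0,-0.007,1],[0,0,0,0,0,-0.007,1],[0,0,0,0,0,-0.004,1],[0,0,0,0,0,-0.002,1],[0,0,0,0,0,0,1],[0,0,0,0,0,0,1]]'; python3 -m creep '[[0,0,0,0,0,-0.001,1],[0,0,0,0,0,-0.001,1],[0,0,0,0,0,0,1],[0,0,0,0,0,0,1]]';python3 -m creep '[[0,0,0,0,0,-0.001,1],[0,0,0,0,0,-0.001,1],[0,0,0,0,0,0,1],[0,0,0,0,0,0,1]]'
```

```text
time: 23.23
tool_pos: [0.6216, -0.1215, 0.0325]
orientation: [-2.221, -2.221, -0.0]
contact_force: [-1.2, -0.2, -0.7]
finger_gap: 0.0284
gripper_force: 59.5
time: 23.57
tool_pos: [0.6216, -0.1215, 0.0308]
orientation: [2.221, 2.221, 0.0]
contact_force: [0.3, 0.6, -1.0]
finger_gap: 0.0284
gripper_force: 59.5
time: 23.9
tool_pos: [0.6216, -0.1215, 0.0288]
orientation: [2.221, 2.221, 0.0]
contact_force: [-0.6, 0.4, 0.1]
finger_gap: 0.0284
gripper_force: 59.5
```

```bash
python3 -m creep '[[0,0,0,0,0,-0.0005,1],[0,0,0,0,0,-0.0005,1],[0,0,0,0,0,0,1]]'; python3 -m creep '[[0,0,0,0,0,0,-1],[0,0,0,0,0,0,-1],[0,0,0,0,0,0,-1],[0,0,0,0,0,0,-1],[0,0,0,0,0,0,-1],[0,0,0,0,0,0.01,-1],[0,0,0,0,0,0.03,-1],[0,0,0,0,0,0.03,-1]]'; python3 -m creep '[[0,0,0,0,0,0.03,-1],[0,0,0,-0.04,0,0.01,-1],[0,0,0,-0.04,0,0.01,-1],[0,0,0,-0.04,0,0.01,-1],[0,0,0,-0.04,0,0.01,-1],[0,0,0,-0.04,0,0.01,-1],[0,0,0,0,0,0,-1],[0,0,0,0,0,0,-1]]';python3 -c "
from h import *
im=grab('scene','s12');im2=grab('side','s13')
a=cv2.resize(im['pixels'][200:290,140:380,::-1],(800,300));b=cv2.resize(im2['pixels'][130:310,220:500,::-1],(460,296))
b=cv2.copyMakeBorder(b,0,0,0,340,0)
cv2.imwrite('pics/c12.png',np.vstack([a,b]))"
```

```text
time: 24.15
tool_pos: [0.6217, -0.1215, 0.0287]
orientation: [2.221, 2.221, 0.001]
contact_force: [-1.1, 0.2, 5.9]
finger_gap: 0.0283
gripper_force: 60.2
time: 24.82
tool_pos: [0.6205, -0.1213, 0.0976]
orientation: [-2.219, -2.219, 0.003]
contact_force: [0.5, 0.5, 0.7]
finger_gap: 0.0856
gripper_force: 0.0
time: 25.48
tool_pos: [0.4205, -0.1216, 0.1792]
orientation: [2.221, 2.218, 0.002]
contact_force: [1.1, -0.5, 0.4]
finger_gap: 0.0854
gripper_force: 0.0
```

View pics/c12.png

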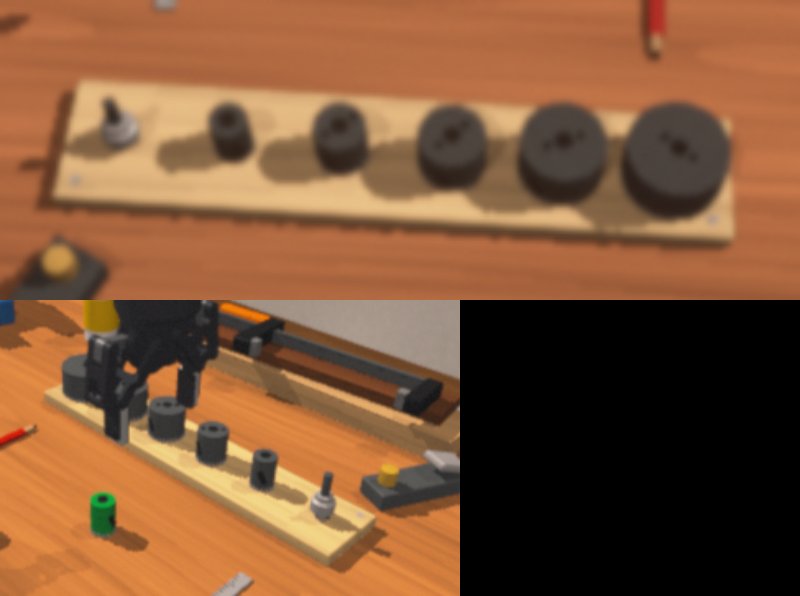

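All four saws stand upright in a straight, evenly spaced row. Their holes are at (228,117), (340,125), (453,133) and (564,140), the big saw is at (679,148) unmoved, and the gripper is clear. Handing in.

```bash
python3 -c "
from h import *
print(bot.hand_in())"
```

```text
the job is handed in; nothing more can be done
None
```

I put all four hole saws over their dowels, stepping down 64, 51, 40, 30 mm from the big saw to the arbor, and handed the job in at about 26 s; the final pictures show them upright and the big saw in place, but the hand-in returned no verdict.

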